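# Half-light check of a photoelectric sensor in the shutter jig

### The job

Check the block-shaped photoelectric sensor at half light: with the shutter still shut, stand the sensor fully down in the pocket of the light-test jig, lens towards the shutter window, gripping its thin shell only lightly and not pressing it down hard, and let go of it. Then slide the spring-closed shutter by its tab to half travel, so that it uncovers half the window, without ever running past three quarters of its travel, and finish while still holding it steadily there, as it springs shut when let go. Leave the circuit board, the tip cleaner and the feeler strip where they are.

Things in the scene. Friction and masses are not known exactly. Their poses are not given: they have to be found in the camera images.
- sensor: loose photoelectric sensor: upright grey block 36 (x) x 22 (y) x 52 mm tall, 60 g, origin at the centre of its underside, z up. Lens in its black +x face; a connector stub, 15 mm thick, sticks 13 mm out of the -x face, 24 mm up. Grip across the 22 mm, in the upper 30 mm, with 20 to 30 N: over 40 N a finger (80 N both together), or 40 N between sensor and jig, breaks its shell
- lens (a point): middle of the sensor's front face at the round lens, 18 mm ahead (+x) of the sensor's origin and 34 mm up; axes as the sensor
- jig: light-test jig fixed to the bench: aluminium base plate 142 (x) x 200 (y) x 8 mm, origin on its underside 4 mm nearer the robot than its centre, z up. Along its x: black pocket block on the robot's side, then the shutter behind a dark plate with a window 44 x 24 mm (its centre at x 15, y -50, z 42 mm), then a finned lamp. Rails 70 mm high, with a travel scale: long ticks at shut, half, open
- pocket_floor (a point): centre of the pocket's floor, 8 mm above the bench, at jig x -38, y -50 mm; axes as the jig. The pocket is 40 (x) x 26 (y) mm, 12 mm deep (rim 20 mm above the bench), upper edge chamfered 3 mm: the sensor stands in it with 2 mm of play all round, its x axis along the jig's x
- lens_spot (a point): where the sensor's lens point lies when the sensor stands properly in the pocket: 18 mm ahead (+x) of the pocket's centre and 34 mm above its floor; axes as the jig
- shutter (a joint): travel of the shutter in m along the jig's +y (to the robot's left): 0 shut (as found), 0.025 half, 0.050 fully open. A spring in the barrel at the +y end drives it shut: 3.6 N at 0, rising 2.4 N per 10 mm to 9.6 N at half and 15.6 N fully open, plus 0.4 N of friction
- tab (a point): centre of the shutter's black tab, which moves with the shutter: a block 24 (x) x 14 (y) x 26 mm tall, middle 85 mm above the bench (72 to 98 mm), at jig x 15, y -45 mm while shut; axes as the jig. Pinch it from above across its 14 mm along the jig's y, or push on its -y side
- pcb_1: bystander: green circuit board 42 x 70 x 35 mm lying near the bench's front edge, origin under its centre
- tip_cleaner: bystander: round tip cleaner tin, 67 mm wide and 35 mm tall, origin under its centre
- gauge_strip: bystander: thin dark feeler strip 20 x 109 x 6 mm lying near the bench's front edge, origin under its centre
- work_light: not part of the job, only in the way: the bench's own lamp, a dark upright pole with a lamp head, clamped to the bench's front edge at the far left; solid, so pass round it or well to its right
Things that resemble listed ones, but are neither listed nor needed, are in the scene too. Leave any pink or purple look-alike of the sensor alone.

How it is judged (in metres and radians):
On the way:
1. the sensor stands in the pocket, lens to the window, let go, the shutter still shut (distance between lens and lens_spot below 0.006 m and angle between sensor's own z axis and vertical below 0.08 rad and contact force between the fingers and sensor below 0.1 N and value of joint shutter below 0.005 m), for 0.3 s.
At the end, for the whole second after the job is handed in: The fingers hold the shutter against its spring (more than 4 N on it) at half travel, 25 mm within 4.5 mm, at rest; the sensor stands in the pocket with its lens within 6 mm of its proper spot, upright within 0.08 rad and free of the fingers (value of joint shutter between 0.0205 and 0.0295 m and velocity of joint shutter between -0.01 and 0.01 m/s and contact force between the fingers and shutter above 4 N and distance between lens and lens_spot below 0.006 m and angle between sensor's own z axis and vertical below 0.08 rad and contact force between the fingers and sensor below 0.1 N); the arm keeps its last pose, push and grip.
It fails at once if the sensor's thin shell is squeezed: more than 80 N from the two fingers together (contact force between the fingers and sensor above 80 N).
It fails at once if the sensor is pressed on the jig with more than 40 N (contact force between sensor and jig above 40 N).
It fails at once if the shutter runs past three quarters of its travel (37.5 mm) (value of joint shutter above 0.0375 m).
It fails at once if a bystander is shifted more than 25 mm (distance of any of pcb_1, tip_cleaner, gauge_strip from where it was at the start of the episode above 0.025 m).
It also fails if it takes over 51 s, if anything falls off the work surface, if the arm or the gripper's body presses on something with over 40 N, if the wrist force passes 120 N, or if a joint passes its speed limit or range.

### The arm

A 6-joint arm with a two-finger parallel gripper is mounted at the origin on a cart in front of the work surface, level with it; the furniture and walls round the work are solid. World frame = base frame: x ahead of the robot, y to its left, z up, the work surface at z = 0. Lengths are in m, angles in degrees, forces in N, time in s.
With the tool pointing down it reaches from about 0.4 to 0.825 m from the base axis. Payload 7 kg.
Tool frame: the origin (TCP) lies midway between the tips of the shut fingers; the grasp point (between the pads) lies 19 mm behind it; z points along the fingers, y is the line along which they close (so a half turn about z gives the same grasp; the last joint's range is limited). The gripper opens to 88 mm and grips with 3 to 60 N. Pads are 19 mm wide; open, the fingers measure 130 mm over their backs; the gripper's body (78 mm by 193 mm) begins 47 mm behind the grasp point.
Start: joints at [93.283, 20.546, 0.682, 0, -70.136, -16.507], TCP at [0.154, 0.657, 0.227] pointing down, gripper open.
Joint ranges: [-176.03, 176.03], [-82.01, 121.73], [-58.28, 71.71], [-173.87, 95.51], [-174.79, -0.11], [-173.66, 173.66]. Speed limits (degrees/s): [136.94, 136.94, 172.46, 180, 180, 180].

### API

Orientations are given as [roll, pitch, yaw] about the fixed x, y, z axes, in that order (R = Rz(yaw) Ry(pitch) Rx(roll)).
In Python, from plant import ctrl gives the robot as it stands. The module is installed in compiled form; this text tells all that it offers.
- The arm moves only by the tool send_rows, never from a script. Its argument "plan" is a list that holds one entry, the list of rows, each a list of 6 numbers: the shift along the tool's x, y, z in cm, then the turn, a rotation vector about the tool's x, y, z in degrees. A call has 1 to 8 rows; each row is the pose to reach, as a shift and turn from the pose commanded when the call began, along the tool's axes at that moment; what a row does not reach only later rows make up. A row lasts 1/12 s, in which the tool goes at most 41.7 mm and 7.16 degrees, less where a joint would pass 70% of its speed; a pose out of reach is approached as far as the arm can. A call with a gripper value outside its range is refused whole. "fingers" is the opening, from 0 (shut) to 1 (fully open), set as the call begins (left out, the last holds). The fingers move at their own pace and stop on an object; the grip force is fixed at half the most. Time passes only in rows, so rows that repeat a pose let the fingers close. It gives the time, the measured TCP pose, the force, the opening and the grip force at its end, in the units of the state.
- ctrl.get_obs(): the state, without advancing time (a new reading comes with each control period).
- ctrl.snapshot(name): name is "side" or "top"; returns a dict with "img" (384x512x3 uint8, red, green, blue), "K" (3x3 intrinsics, pixels), "k1" (the pictures are not rectified: a ray, as slopes to the right and down, at radius r is drawn at 1 + k1 r^2 times it, then the intrinsics apply), "pose" (4x4, takes a point from camera to world coordinates). Camera axes: x right, y down, z forward; pixel columns grow to the right and rows downward; lengths in m; the calibration is good to about 2 mm. A picture is of the moment at which its call begins. There is no depth.
- ctrl.close_job(): hands the job in; it is judged then, once.
The state is a dict: "clock": time; "joint_pos": joint angles; "qvel": joint speeds; "tau": joint torques, N m; "tool_pos": TCP position; "orientation": TCP orientation; "force": force on the tool from outside, world axes, zero at the start; "moment": the same for the moment, N m; "opening": finger opening in m; "gripper_force": force on a finger pad.
Only numpy, scipy, OpenCV 4.12 (cv2) and the standard library are available. Lean on these libraries where they do the work, as an engineer would, in place of code of your own. Each camera call takes 0.05 s, during which the arm holds its last target. There are 200 camera calls.

## Working session

There is one attempt and no reset: what is moved stays moved. The work goes in short steps, Python scripts to look and compute and a tool call to move; the robot and the scene stay as the last step left them, time stands still between calls to the robot, and variables do not carry over. Pictures are saved under pics/ and viewed, at most 10 in all, crops included, and the job is handed in when it is done.

Besides the shell and the picture viewer there is one more tool, called after "Request:" as a command line: name --argument value ..., lists and objects as JSON in quotes. send_rows: Moves the arm, as the interface text tells. Its arguments: {"type":"object","properties":{"plan":{"type":"array","items":{"type":"array","items":{"type":"array","items":{"type":"number"}}}},"fingers":{"type":"number"}},"required":["plan"]}

```bash
mkdir -p pics; cat > h.py <<'E'
import numpy as np, cv2
from plant import ctrl
from scipy.spatial.transform import Rotation as R
def ray(s,u,v):
    K=s["K"];k1=s["k1"];P=np.array(s["pose"])
    a=np.array([(u-K[0][2])/K[0][0],(v-K[1][2])/K[1][1]]);r=a.copy()
    for _ in range(30): r=a/(1+k1*(r@r))
    return P[:3,3],P[:3,:3]@np.array([r[0],r[1],1.])
def onz(s,u,v,z):
    o,d=ray(s,u,v);return o+d*(z-o[2])/d[2]
def proj(s,p):
    P=np.array(s["pose"]);c=P[:3,:3].T@(np.array(p)-P[:3,3]);a=c[:2]/c[2]
    a=a*(1+s["k1"]*(a@a));K=s["K"];return np.array([K[0][0]*a[0]+K[0][2],K[1][1]*a[1]+K[1][2]])
def save(s,n,crop=None,f=1):
    im=s["img"][:,:,::-1]
    if crop: x0,y0,x1,y1=crop;im=im[y0:y1,x0:x1]
    cv2.imwrite("pics/"+n,cv2.resize(im,None,fx=f,fy=f,interpolation=cv2.INTER_CUBIC))
E
python3 - <<'E'
from h import *
import pickle
for n in("top","side"):
    s=ctrl.snapshot(n);pickle.dump(s,open(n+"0.pkl","wb"));save(s,n+"0.png",None,1.5)
    print(n,s["K"],s["k1"],np.round(s["pose"],3).tolist())
print(ctrl.get_obs())
E
```

```text
top [[466.91185446   0.         255.82567685]
 [  0.         466.91185446 186.99986652]
 [  0.           0.           1.        ]] -0.040551297118215215 [[-0.006, -0.995, 0.102, 0.327], [-1.0, 0.005, -0.009, 0.143], [0.008, -0.102, -0.995, 1.271], [0.0, 0.0, 0.0, 1.0]]
side [[405.40163532   0.         251.49101835]
 [  0.         405.40163532 190.66888224]
 [  0.           0.           1.        ]] -0.052745087186371206 [[0.908, -0.274, 0.317, 0.089], [-0.419, -0.601, 0.681, -0.598], [0.004, -0.751, -0.661, 0.757], [0.0, 0.0, 0.0, 1.0]]
{'clock': 0.1, 'joint_pos': array([ 9.32863432e+01,  2.05881967e+01,  6.39639185e-01, -1.69378885e-02,
       -7.01382372e+01, -1.65074548e+01]), 'qvel': array([ 0.09645286, -0.14603606,  0.17057629,  0.05313127, -0.01338236,
        0.00772275]), 'tau': array([-9.85500301e-04, -5.84164739e+01,  2.93755335e+01,  7.01549470e+00,
        1.01905144e-02, -5.37869209e-05]), 'tool_pos': array([0.15430438, 0.65666914, 0.22571382]), 'orientation': array([ 1.79912258e+02, -9.39671897e-03, -1.32268712e+01]), 'force': array([-0.81152244, -0.10348809, -0.37724416]), 'moment': array([ 0.00789993, -0.02436311,  0.0208307 ]), 'gripper_force': 0.0, 'opening': 0.087400641565186}
```

View pics/top0.png

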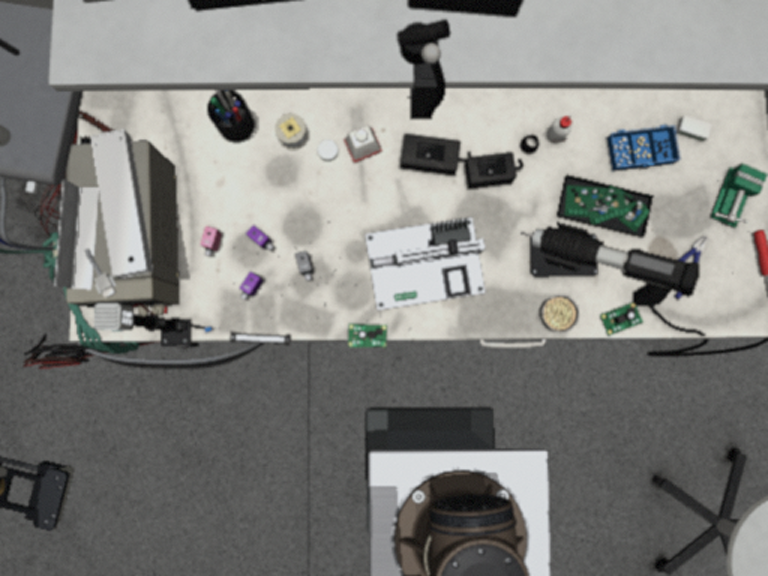

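View pics/side0.png

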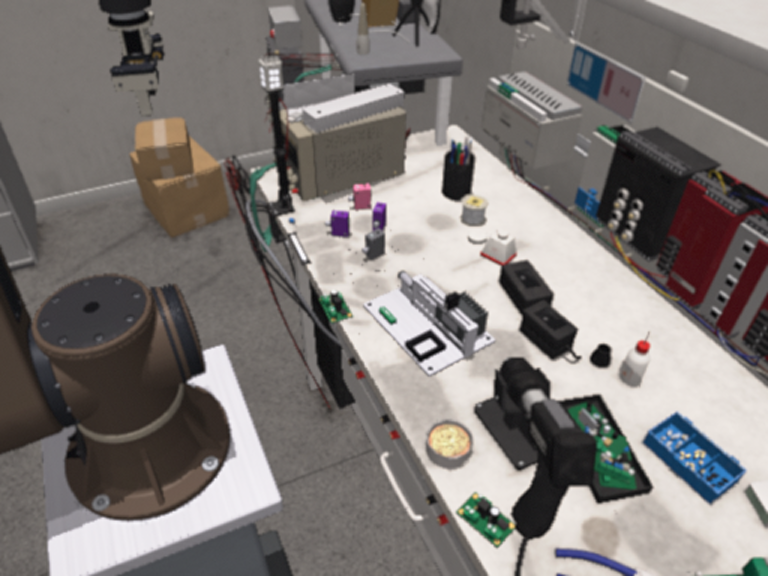

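Candidates for the sensor, as 1.5x pixels in the top view:
- Grey block: (304,263).
- Pink look-alike: (211,239).
- Purple look-alikes: (260,237) and (251,284).

I choose the grey one, which is at (375,243) in the side view. The jig is at (425,262) with its pocket at (456,281), and the work-light pole is at far left (180,328).

```bash
python3 - <<'E'
from h import *
import pickle
t=pickle.load(open("top0.pkl","rb"));s=pickle.load(open("side0.pkl","rb"))
def c(q,b,w,h): return cv2.resize(q["img"][b[1]:b[3],b[0]:b[2],::-1],(w,h),interpolation=cv2.INTER_CUBIC)
a=np.hstack([c(t,(185,155,225,195),300,300),c(s,(230,140,270,180),300,300)])
b=np.hstack([c(t,(240,140,330,210),386,300),c(s,(240,175,332,250),386,300)])[:, :772]
a=cv2.copyMakeBorder(a,0,0,0,172,cv2.BORDER_CONSTANT)
cv2.imwrite("pics/crop1.png",np.vstack([a,b]))
E
```

```text
(no output)
```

View pics/crop1.png

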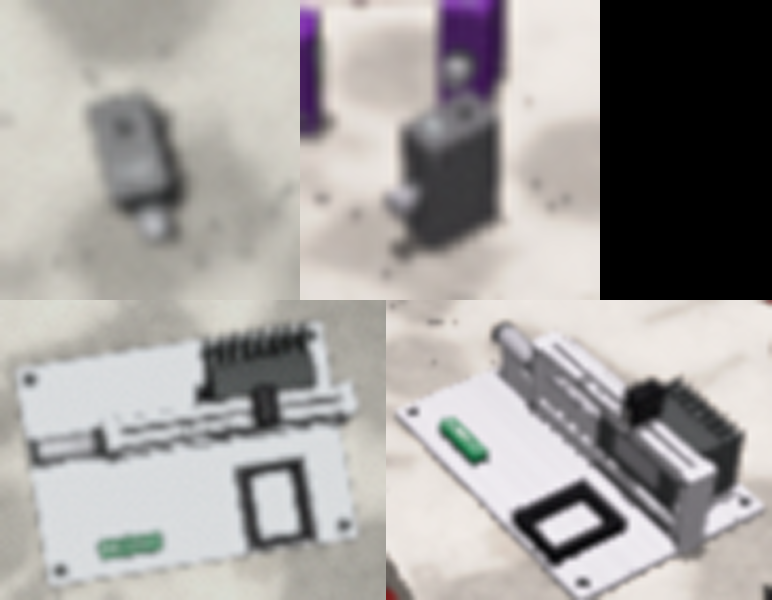

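```bash
cat > m.py <<'E'
from h import *
def big(m,c):
    cs,_=cv2.findContours(m.astype(np.uint8),cv2.RETR_EXTERNAL,cv2.CHAIN_APPROX_NONE)
    cs=[k for k in cs if cv2.contourArea(k)>8]
    return min(cs,key=lambda k:np.hypot(*(np.array(cv2.minAreaRect(k)[0])-c)))
def up(q,b,f=8):
    return cv2.resize(q["img"][b[1]:b[3],b[0]:b[2]],None,fx=f,fy=f,interpolation=cv2.INTER_CUBIC)
def world_rect(q,cnt,b,z,f=8):
    bx=cv2.boxPoints(cv2.minAreaRect(cnt)); 
    uv=(bx+.5)/f-.5+np.array(b[:2])
    W=np.array([onz(q,u,v,z)[:2] for u,v in uv]);e=[W[1]-W[0],W[2]-W[1]]
    return W.mean(0),[ (round(np.linalg.norm(k)*1e3,1),round(np.degrees(np.arctan2(k[1],k[0])),1)) for k in e]
E
python3 - <<'E'
from m import *
import pickle
t=pickle.load(open("top0.pkl","rb"));s=pickle.load(open("side0.pkl","rb"))
b=(185,155,225,195);g=cv2.cvtColor(up(t,b),cv2.COLOR_RGB2GRAY)
print("sensor rows",[g[y,90:190:8].tolist() for y in (120,150,180)])
for lo,hi in((0,150),(95,150),(105,150),(0,90)):
    c=big((g>lo)&(g<hi),(140,155));print(lo,hi,world_rect(t,c,b,.052))
b=(240,140,330,210);g=cv2.cvtColor(up(t,b),cv2.COLOR_RGB2GRAY)
for th in(70,100,130):
    c=big(g<th,(275*8/4.289,205*8/4.289));print("ring",th,world_rect(t,c,b,.020),cv2.contourArea(c))
    m=np.zeros_like(g);cv2.drawContours(m,[c],-1,1,-1);h=((m>0)&(g>th)).astype(np.uint8)
    c=max(cv2.findContours(h,0,1)[0],key=cv2.contourArea);print("hole",world_rect(t,c,b,.014))
b2=(240,175,332,250);g=cv2.cvtColor(up(s,b2),cv2.COLOR_RGB2GRAY)
for th in(70,100):
    c=big(g<th,((570-386)*8/4.196,220*8/4.));bx=cv2.boundingRect(c);m=cv2.minAreaRect(c)
    uv=(np.array(m[0])+.5)/8-.5+np.array(b2[:2]);print("side ring",m,onz(s,*uv,.016))
f=4.289
for n,u,v,z in(("TL",18,370,.008),("TR",323,322,.008),("BR",360,538,.008),("BL",50,585,.008),("tabtop",265,393,.098)):
    print(n,onz(t,u/f+240,v/f+140,z).round(4))
for n,u,v,z in(("near",590-386,600,.008),("L",400-386,410,.008),("R",765-386,510,.008),):
    print("s",n,onz(s,u*92/386+240,(v-300)/4+175,z).round(4))
for n,u,v in(("sensortop",450-300,115),("base near corner",430-300,245)):
    print("s",n,onz(s,u/7.5+230,v/7.5+140,.052 if 'top' in n else 0).round(4))
E
```

```text
sensor rows [[181, 144, 131, 130, 127, 126, 129, 133, 118, 102, 117, 148, 179], [207, 180, 146, 135, 128, 124, 127, 135, 136, 118, 86, 98, 147], [209, 203, 174, 147, 147, 150, 157, 164, 161, 149, 127, 87, 86]]
0 150 (array([0.47747516, 0.26854098]), [(np.float64(31.3), np.float64(-79.2)), (np.float64(55.8), np.float64(-168.9))])
95 150 (array([0.47747516, 0.26854098]), [(np.float64(31.3), np.float64(-79.2)), (np.float64(55.8), np.float64(-168.9))])
105 150 (array([0.47747516, 0.26854098]), [(np.float64(31.3), np.float64(-79.2)), (np.float64(55.8), np.float64(-168.9))])
0 90 (array([0.47763735, 0.26306033]), [(np.float64(34.5), np.float64(-21.4)), (np.float64(19.2), np.float64(-112.2))])
ring 70 (array([0.45197371, 0.01700248]), [(np.float64(13.4), np.float64(-87.4)), (np.float64(48.9), np.float64(-178.1))]) 1603.0Traceback (most recent call last):
  File "<stdin>", line 12, in <module>
ValueError: max() iterable argument is empty
```

```bash
python3 - <<'E'
from m import *
import pickle
t=pickle.load(open("top0.pkl","rb"));s=pickle.load(open("side0.pkl","rb"))
# sensor top corners (crop px)
q=np.array([(90,105),(147,95),(170,180),(112,198)])/7.5+[185,155]
W=np.array([onz(t,*p,.052)[:2] for p in q]);print("sensor corners",W.round(4).tolist(),"mean",W.mean(0),"edges",[(np.linalg.norm(e).round(4),np.degrees(np.arctan2(e[1],e[0])).round(1)) for e in np.roll(W,-1,0)-W])
q=np.array([(402,127),(430,100),(497,115),(440,145)])/1.0-[300,0]
q=q/7.5+[230,140];W=np.array([onz(s,*p,.052)[:2] for p in q]);print("side corners",W.round(4).tolist(),W.mean(0))
def ringc(img,b,ctr,ths,z,q):
    g=cv2.cvtColor(up(q,b),cv2.COLOR_RGB2GRAY)
    for th in ths:
        n,l,st,_=cv2.connectedComponentsWithStats((g>th).astype(np.uint8)); k=l[int(ctr[1]),int(ctr[0])]
        if k==0 or st[k,4]>40000: print(th,"no",st[k,4]);continue
        c=cv2.findContours((l==k).astype(np.uint8),0,1)[0][0];print("hole",th,world_rect(q,c,b,z))
        n,l,st,_=cv2.connectedComponentsWithStats((g<th).astype(np.uint8))
        ys,xs=np.nonzero((l>0));d=[i for i in range(1,n) if st[i,4]>3000 and st[i,0]<ctr[0]<st[i,0]+st[i,2] and st[i,1]<ctr[1]<st[i,1]+st[i,3]]
        for i in d:
            c=cv2.findContours((l==i).astype(np.uint8),0,1)[0][0];print("outer",th,world_rect(q,c,b,.020),st[i,4])
ringc(0,(240,140,330,210),(276*8/4.289,205*8/4.289),(80,100,120,140),.014,t)
ringc(0,(240,175,332,250),((570-386)*8/4.196,222*8/4.),(80,100,120,140),.014,s)
f=4.289
for n,u,v,z in(("TL",18,370,.008),("TR",323,322,.008),("BR",360,538,.008),("BL",50,585,.008),("tabtop",265,393,.098)):
    print(n,onz(t,u/f+240,v/f+140,z).round(4))
for n,u,v,z in(("near",590,600,.008),("L",400,410,.008),("R",765,508,.008),):
    print("s",n,onz(s,(u-386)*92/386+240,(v-300)/4+175,z).round(4))
E
```

```text
sensor corners [[0.5004, 0.2874], [0.5038, 0.2674], [0.4737, 0.2592], [0.4675, 0.2795]] mean [0.48636741 0.27336584] edges [(np.float64(0.0203), np.float64(-80.2)), (np.float64(0.0312), np.float64(-164.7)), (np.float64(0.0212), np.float64(107.1)), (np.float64(0.0339), np.float64(13.6))]
side corners [[0.4684, 0.2735], [0.4856, 0.2852], [0.5053, 0.2653], [0.477, 0.2568]] [0.48411044 0.2702024 ]
hole 80 (array([0.45445035, 0.00258353]), [(np.float64(30.2), np.float64(-81.2)), (np.float64(45.4), np.float64(-171.9))])
outer 80 (array([0.45379021, 0.00298947]), [(np.float64(40.0), np.float64(-80.5)), (np.float64(50.3), np.float64(-171.3))]) 5703
hole 100 (array([0.45454492, 0.00263003]), [(np.float64(28.6), np.float64(-81.0)), (np.float64(43.4), np.float64(-171.7))])
outer 100 (array([0.45354458, 0.00310436]), [(np.float64(41.9), np.float64(-79.9)), (np.float64(52.5), np.float64(-170.7))]) 8157
hole 120 (array([0.45459097, 0.00261455]), [(np.float64(27.3), np.float64(-80.8)), (np.float64(42.0), np.float64(-171.6))])
outer 120 (array([0.45339025, 0.00293822]), [(np.float64(43.4), np.float6
[... 1118 characters left out ...]
 [(np.float64(67.9), np.float64(10.9)), (np.float64(54.0), np.float64(-97.6))]) 15275
hole 140 (array([ 0.45428198, -0.00145076]), [(np.float64(39.3), np.float64(9.4)), (np.float64(22.7), np.float64(-97.9))])
outer 140 (array([0.53353763, 0.07586812]), [(np.float64(124.4), np.float64(30.3)), (np.float64(255.5), np.float64(-86.9))]) 73580
outer 140 (array([ 0.45280948, -0.00408814]), [(np.float64(69.1), np.float64(10.9)), (np.float64(55.3), np.float64(-97.6))]) 16838
TL [0.3502 0.1643 0.008 ]
TR [ 0.3792 -0.0282  0.008 ]
BR [ 0.2441 -0.049   0.008 ]
BL [0.2165 0.1449 0.008 ]
tabtop [0.3343 0.0187 0.098 ]
s near [ 0.4389 -0.0587  0.008 ]
s L [0.4077 0.1395 0.008 ]
s R [ 0.5722 -0.0362  0.008 ]
```

```bash
python3 - <<'E'
from m import *
import pickle
t=pickle.load(open("top0.pkl","rb"));s=pickle.load(open("side0.pkl","rb"))
f=4.289;W=[]
for n,u,v in(("TL",18,370),("TR",323,322),("BR",360,538),("BL",50,585)):
    W.append(onz(t,u/f+240-.4,(v-300)/f+140-.4,.008)[:2])
W=np.array(W);print(W.round(4).tolist(),"edges",[(np.linalg.norm(e).round(4),np.degrees(np.arctan2(e[1],e[0])).round(1)) for e in np.roll(W,-1,0)-W])
y=np.radians(8.6);Rz=np.array([[np.cos(y),-np.sin(y)],[np.sin(y),np.cos(y)]])
o=W.mean(0)-Rz@[.004,0]
for nm,oo in(("plate",o),("pocket-top",np.array([.4545,.0026])-Rz@[-.038,-.05])):
  print(nm,"origin",oo,"pocket",oo+Rz@[-.038,-.05],"tab",oo+Rz@[.015,-.045])
for nm,q,u,v,b,sc in(("top",t,265,393,(240,140),f),):
  print("tabtop",onz(q,u/sc+b[0]-.4,(v-300)/sc+b[1]-.4,.098))
print("tab side",onz(s,(648-386)*92/386+240-.4,(385-300)/4+175-.4,.098))
p=o
for L in ((-.067,-.1),(-.067,.1),(.075,-.1),(.075,.1)):
  w=np.append(p+Rz@L,.008);a=proj(t,w);c=proj(s,w);print(L,((a-[240,140])*f+[0,300]).round(),((c-[240,175])*[386/92,4]+[386,300]).round())
# sensor stub/back etc.
for nm,w in(("sensor top ctr",(.4855,.272,.052)),("base",(.4855,.272,0))):
  print(nm,(proj(t,w)-[185,155])*7.5,(proj(s,w)-[230,140])*7.5)
E
```

```text
[[0.5422, 0.1648], [0.5725, -0.0308], [0.4334, -0.0517], [0.4047, 0.145]] edges [(np.float64(0.198), np.float64(-81.2)), (np.float64(0.1407), np.float64(-171.5)), (np.float64(0.1988), np.float64(98.3)), (np.float64(0.1389), np.float64(8.2))]
plate origin [0.48424094 0.05622327] pocket [0.45414497 0.0011031 ] tab [0.50580138 0.01397226]
pocket-top origin [0.48459598 0.05772016] pocket [0.4545 0.0026] tab [0.50615641 0.01546916]
tabtop [0.51237278 0.01687234 0.098     ]
tab side [0.50876139 0.01333273 0.098     ]
(-0.067, -0.1) [360. 537.] [576. 596.]
(-0.067, 0.1) [ 48. 586.] [390. 407.]
(0.075, -0.1) [322. 319.] [762. 502.]
(0.075, 0.1) [ 14. 366.] [566. 333.]
sensor top ctr [133.6151465  146.87076949] [143.62225165 118.247596  ]
base [148.52709718 165.18599261] [143.61525883 223.02451214]
```

```bash
python3 - <<'E'
from m import *
import pickle
t=pickle.load(open("top0.pkl","rb"));s=pickle.load(open("side0.pkl","rb"))
print("pole base side",onz(s,285/1.5,205/1.5,0),"top clamp",onz(t,178/1.5,332/1.5,0))
# head: triangulate side (270,75), top (115,318)
for a,b in(((270,70),(115,318)),((278,120),(150,323))):
    o1,d1=ray(s,a[0]/1.5,a[1]/1.5);o2,d2=ray(t,b[0]/1.5,b[1]/1.5)
    k=np.linalg.lstsq(np.c_[d1,-d2],o2-o1,rcond=None)[0];print(o1+d1*k[0],o2+d2*k[1])
T=np.array([.154,.657,.227]);Rt=R.from_euler('xyz',[180,0,-13.2],degrees=True)
for w in((.21,.40,.227),(.30,.33,.227),(.42,.25,.2),(.482,.2705,.16)):
    print(w,(Rt.inv().apply(np.array(w)-T)*100).round(2))
E
```

```text
pole base side [0.37964628 0.5155637  0.        ] top clamp [0.36533662 0.50587398 0.        ]
[0.37663544 0.50392145 0.3119777 ] [0.37534114 0.50428923 0.31205042]
[0.37663582 0.48488651 0.21842254] [0.37235349 0.48613579 0.21864352]
(0.21, 0.4, 0.227) [11.32 23.74  0.  ]
(0.3, 0.33, 0.227) [21.68 28.5   0.  ]
(0.42, 0.25, 0.2) [35.19 33.55  2.7 ]
(0.482, 0.2705, 0.16) [40.76 30.14  6.7 ]
```

The grey block is confirmed as the sensor: its stub points to the robot, yaw is about 14° and its centre is about (0.486, 0.2715). The pocket is at about (0.4545, 0.001) with jig yaw 8.5°. The pole at (0.377, 0.505) has to be passed on the robot's side.

Request:
send_rows --plan '[[[1.6, 3.4, 0, 0, 0, 0], [3.2, 6.8, 0, 0, 0, 0], [4.8, 10.2, 0, 0, 0, 0], [6.5, 13.6, 0, 0, 0, 0], [8.1, 17.0, 0, 0, 0, 0], [9.7, 20.4, 0, 0, 0, 0], [11.3, 23.7, 0, 0, 0, 0], [13.7, 25.0, 0, 0, 0, 0]]]' --fingers 0.75

```text
clock: 0.77
tool_pos: [0.2297, 0.3784, 0.2265]
orientation: [180.0, 0.1, -13.2]
force: [0.6, 0.4, -0.8]
opening: 0.0655
gripper_force: 0.0
```

Request:
send_rows --plan '[[[3.8, 1.6, 0, 0, 0, -4], [7.6, 3.2, 0, 0, 0, -8], [11.4, 4.2, 0, 0, 0, -13], [15.2, 4.7, 1, 0, 0, -18], [19, 5.0, 3, 0, 0, -23], [22.8, 5.15, 5, 0, 0, -27.2], [27.05, 5.15, 6.7, 0, 0, -27.2], [27.05, 5.15, 6.7, 0, 0, -27.2]]]'

```text
clock: 1.43
tool_pos: [0.4851, 0.2678, 0.1557]
orientation: [179.8, 0.2, 13.8]
force: [0.3, 0.1, 0.7]
opening: 0.0653
gripper_force: 0.0
```

```bash
python3 - <<'E'
from m import *
t=ctrl.snapshot("top");s=ctrl.snapshot("side")
c=lambda q,b:cv2.resize(q["img"][b[1]:b[3],b[0]:b[2],::-1],(390,390),interpolation=cv2.INTER_CUBIC)
cv2.imwrite("pics/c2.png",np.hstack([c(t,(165,135,245,215)),c(s,(210,110,290,190))]))
o=ctrl.get_obs();print(o["clock"],o["tool_pos"],o["orientation"],o["joint_pos"])
p=np.array(o["tool_pos"]);print((proj(t,p)-[165,135])*4.875,(proj(s,p)-[210,110])*4.875)
E
```

```text
1.5333 [0.48292022 0.26873444 0.15736677] [179.86887151   0.19714549  13.77619123] [ 4.93959890e+01  1.24773170e+01 -2.02673079e+01 -9.75146584e-03
 -5.74920046e+01  5.43856854e+01]
[168.55782714 170.63064976] [189.10812081  76.35348066]
```

View pics/c2.png

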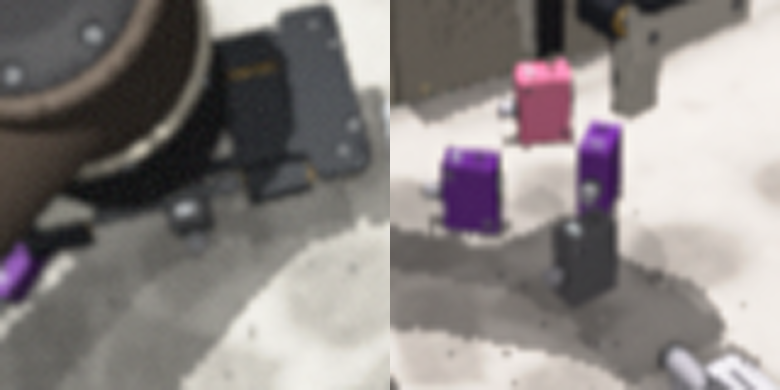

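The picture shows the grey sensor standing at (580,260) in the side half, directly below the gripper. The purple pieces are clear of the fingers, so I descend.

Request:
send_rows --plan '[[[0, 0, 3, 0, 0, 0], [0, 0, 6, 0, 0, 0], [0, 0, 8, 0, 0, 0], [0, 0, 10, 0, 0, 0], [0, 0, 11, 0, 0, 0], [0, 0, 12, 0, 0, 0], [0, 0, 13, 0, 0, 0], [0, 0, 13, 0, 0, 0]]]' --fingers 0.62

```text
clock: 2.2
tool_pos: [0.4814, 0.2702, 0.0285]
orientation: [180.0, 0.1, 14.0]
force: [0.4, 0.1, 1.1]
opening: 0.0545
gripper_force: 0.0
```

```bash
python3 - <<'E'
from m import *
t=ctrl.snapshot("top");s=ctrl.snapshot("side")
c=lambda q,b:cv2.resize(q["img"][b[1]:b[3],b[0]:b[2],::-1],(390,390),interpolation=cv2.INTER_CUBIC)
cv2.imwrite("pics/c3.png",np.hstack([c(t,(175,145,235,205)),c(s,(220,120,280,180))]))
o=ctrl.get_obs();print(o["clock"],o["tool_pos"],o["orientation"])
p=np.array(o["tool_pos"]);print((proj(t,p)-[175,145])*6.5,(proj(s,p)-[220,120])*6.5)
E
```

```text
2.3 [0.4822426  0.27066433 0.03000234] [-1.79994853e+02 -2.13226290e-02  1.39971536e+01]
[189.59517897 206.99454818] [184.1638622  274.95099533]
```

View pics/c3.png

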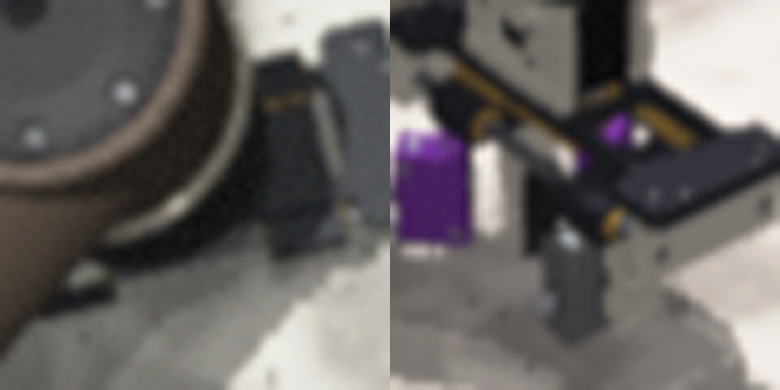

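The sensor (575,285) stands upright between the two fingers (530,200) and (640,240). I lower slightly and close gently.

Request:
send_rows --plan '[[[0, 0, 0.3, 0, 0, 0], [0, 0, 0.3, 0, 0, 0], [0, 0, 0.3, 0, 0, 0], [0, 0, 0.3, 0, 0, 0]]]' --fingers 0.32

```text
clock: 2.63
tool_pos: [0.4824, 0.2705, 0.027]
orientation: [-180.0, -0.0, 14.0]
force: [-0.6, -0.0, -0.8]
opening: 0.0336
gripper_force: 0.0
```

Request:
send_rows --plan '[[[0, 0, 0, 0, 0, 0], [0, 0, 0, 0, 0, 0], [0, 0, 0, 0, 0, 0], [0, 0, 0, 0, 0, 0], [0, 0, 0, 0, 0, 0], [0, 0, 0, 0, 0, 0]]]' --fingers 0.2

```text
clock: 3.13
tool_pos: [0.4823, 0.2705, 0.0268]
orientation: [-180.0, -0.0, 14.0]
force: [-0.9, -0.5, 3.4]
opening: 0.022
gripper_force: 30.0
```

Request:
send_rows --plan '[[[0, 0, -1, 0, 0, 0], [0, 0, -3, 0, 0, 0], [0, 0, -6, 0, 0, 0], [0, 0, -9, 0, 0, 0], [0, 0, -12, 0, 0, 0], [0, 0, -13, 0, 0, 0], [-0.6, 1.5, -13, 0, 0, 0], [-1.5, 4, -13, 0, 0, 0]]]'

```text
clock: 3.8
tool_pos: [0.4775, 0.2289, 0.1573]
orientation: [-179.9, -0.1, 14.1]
force: [0.3, -0.6, -0.3]
opening: 0.0218
gripper_force: 30.0
```

Request:
send_rows --plan '[[[-1.2, 3.2, 0, 0, 0, 1], [-2.4, 6.4, 0, 0, 0, 2], [-3.6, 9.6, 0, 0, 0, 3], [-4.9, 12.8, 0, 0, 0, 4], [-6.1, 16, 0, 0, 0, 5], [-7.3, 19, 0, 0, 0, 5.5], [-8.1, 21.4, 0, 0, 0, 5.5], [-8.1, 21.4, 0, 0, 0, 5.5]]]'

```text
clock: 4.47
tool_pos: [0.448, -0.0031, 0.1559]
orientation: [180.0, 0.1, 8.3]
force: [0.1, -0.6, -0.8]
opening: 0.0219
gripper_force: 30.0
```

Request:
send_rows --plan '[[[0, 0, 2, 0, 0, 0], [0, 0, 4, 0, 0, 0], [0, 0, 6, 0, 0, 0], [0, 0, 7, 0, 0, 0], [0, 0, 7, 0, 0, 0], [0, 0, 7, 0, 0, 0], [0, 0, 7, 0, 0, 0]]]'

```text
clock: 5.05
tool_pos: [0.4506, 0.0008, 0.0871]
orientation: [180.0, -0.0, 8.5]
force: [0.1, 0.1, -0.6]
opening: 0.0218
gripper_force: 30.0
```

```bash
python3 - <<'E'
from m import *
t=ctrl.snapshot("top");s=ctrl.snapshot("side")
c=lambda q,b:cv2.resize(q["img"][b[1]:b[3],b[0]:b[2],::-1],(390,390),interpolation=cv2.INTER_CUBIC)
cv2.imwrite("pics/c4.png",np.hstack([c(t,(265,155,325,215)),c(s,(245,175,325,255))]))
o=ctrl.get_obs();print(o["clock"],o["tool_pos"],o["orientation"],o["force"],o["opening"])
p=np.array(o["tool_pos"]);y=np.radians(8.5);ex=np.array([np.cos(y),np.sin(y),0]);ey=np.array([-np.sin(y),np.cos(y),0])
c0=p+.004*ex;c0[2]-=.0268
for a,b in((-18,-11),(-18,11),(18,-11),(18,11)): print((a,b),((proj(s,c0+a/1e3*ex+b/1e3*ey)-[245,175])*4.875+[390,0]).round())
E
```

```text
5.15 [0.45086572 0.00093873 0.0874114 ] [-1.79979188e+02 -8.57439384e-02  8.48457203e+00] [ 0.41759027 -0.12341608 -1.31589877] 0.02223568409017526
(-18, -11) [564. 229.]
(-18, 11) [537. 203.]
(18, -11) [622. 201.]
(18, 11) [595. 175.]
```

View pics/c4.png

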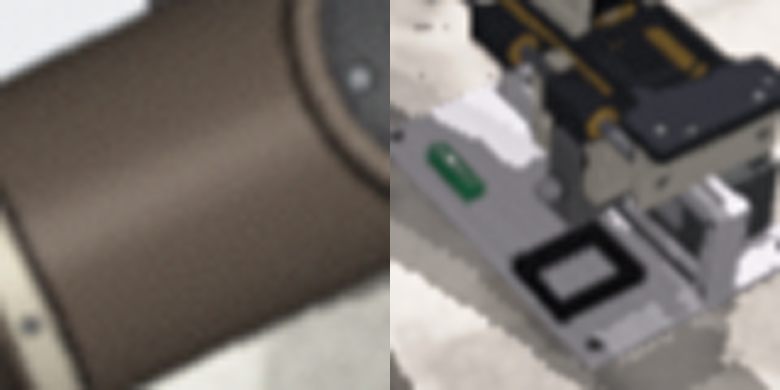

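The held sensor hangs above the pocket (578,272), and its near bottom corner at about (578,225) appears a few mm further +x than I assumed. I'll zoom in to measure that.

```bash
python3 - <<'E'
from m import *
import pickle
s=ctrl.snapshot("side");pickle.dump(s,open("s4.pkl","wb"));save(s,"c5.png",(268,196,308,236),14)
o=ctrl.get_obs();p=np.array(o["tool_pos"]);print(p)
y=np.radians(8.5);ex=np.array([np.cos(y),np.sin(y),0]);ey=np.array([-np.sin(y),np.cos(y),0])
c0=p+.004*ex;c0[2]-=.0268
f=lambda w:((proj(s,w)+.5-[268,196])*14).round()
for a,b in((-18,-11),(-18,11),(18,-11)): print((a,b),f(c0+a/1e3*ex+b/1e3*ey))
q=np.array([.4545,.0012,0])
for z,a,b in((.02,31,0),(.008,20,13),(.02,23,16)):
  for i,j in((-1,-1),(-1,1),(1,1),(1,-1)): 
    if b: print("pocket",z,(i*a,j*b),f(q+[0,0,z]+i*a/1e3*ex+j*b/1e3*ey))
E
```

```text
[0.45081821 0.00095469 0.08736898]
(-18, -11) [183. 372.]
(-18, 11) [108. 296.]
(18, -11) [350. 291.]
pocket 0.008 (-20, -13) [165. 593.]
pocket 0.008 (-20, 13) [ 79. 502.]
pocket 0.008 (20, 13) [258. 414.]
pocket 0.008 (20, -13) [345. 502.]
pocket 0.02 (-23, -16) [165. 564.]
pocket 0.02 (-23, 16) [ 59. 453.]
pocket 0.02 (23, 16) [265. 352.]
pocket 0.02 (23, -16) [373. 459.]
```

View pics/c5.png

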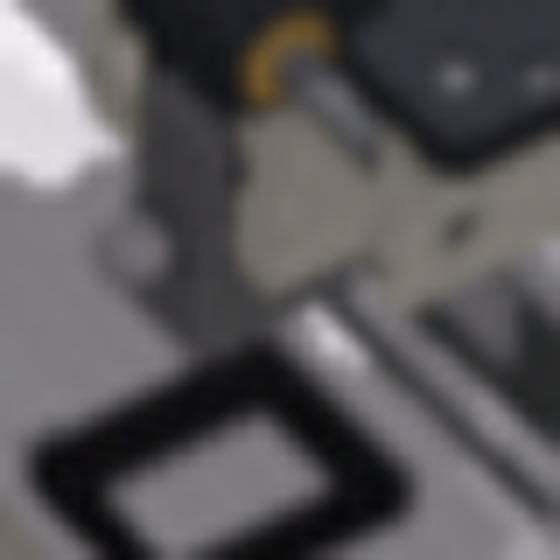

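```bash
python3 - <<'E'
from m import *
import pickle
s=pickle.load(open("s4.pkl","rb"));g=cv2.cvtColor(s["img"],cv2.COLOR_RGB2GRAY)[202:226,272:292]
print("cols",list(range(272,292)))
for i,r in enumerate(g): print(202+i,r.tolist())
o=ctrl.get_obs();p=np.array(o["tool_pos"]);y=np.radians(8.5);ex=np.array([np.cos(y),np.sin(y),0]);ey=np.array([-np.sin(y),np.cos(y),0]);ez=np.array([0,0,1])
for n,a,b,z in(("tip-",-9.5,-11,0),("tip-out",-9.5,-20,0),("tip+",-9.5,11,0),("bot-",-14,-11,-26.8),("bot+",-14,11,-26.8),("botfar-",22,-11,-26.8),("top+",-14,11,25.2),("stub",-27,0,-2.8)):
  print(n,proj(s,p+a/1e3*ex+b/1e3*ey+z/1e3*ez).round(1))
E
```

```text
cols [272, 273, 274, 275, 276, 277, 278, 279, 280, 281, 282, 283, 284, 285, 286, 287, 288, 289, 290, 291]
202 [223, 196, 134, 109, 110, 104, 72, 62, 58, 45, 30, 23, 25, 51, 81, 77, 68, 74, 91, 98]
203 [219, 206, 154, 116, 107, 93, 68, 62, 63, 59, 47, 33, 29, 43, 64, 72, 77, 82, 84, 98]
204 [218, 212, 182, 137, 111, 92, 66, 59, 62, 64, 60, 48, 46, 65, 79, 95, 101, 99, 89, 86]
205 [218, 217, 207, 178, 135, 99, 67, 58, 59, 61, 65, 61, 60, 89, 103, 110, 112, 111, 105, 89]
206 [220, 217, 209, 195, 162, 107, 65, 56, 58, 60, 63, 63, 59, 85, 107, 112, 113, 117, 114, 105]
207 [220, 203, 171, 156, 139, 100, 64, 57, 58, 58, 60, 64, 55, 75, 105, 112, 113, 119, 117, 114]
208 [201, 166, 133, 126, 121, 97, 66, 57, 58, 58, 60, 61, 51, 69, 104, 112, 114, 117, 116, 116]
209 [155, 133, 123, 123, 118, 92, 61, 54, 57, 58, 60, 62, 59, 85, 107, 112, 115, 116, 116, 117]
210 [127, 122, 122, 123, 114, 85, 58, 50, 53, 58, 60, 61, 69, 100, 111, 114, 120, 117, 116, 117]
211 [125, 124, 122, 118, 109, 92, 76, 57, 51, 56, 59, 60, 71, 103, 111, 114, 119, 117, 116, 118]
212 [126, 124, 116, 106, 105, 102, 98, 77, 56, 
[... 720 characters left out ...]
125, 125, 124, 125, 125, 125, 113, 91, 69, 64, 64, 62, 48, 43, 52, 88, 118, 151, 194]
221 [125, 126, 125, 125, 124, 124, 125, 123, 107, 79, 59, 47, 39, 28, 20, 28, 54, 91, 126, 157]
222 [125, 124, 125, 126, 126, 125, 120, 112, 89, 58, 35, 26, 21, 17, 16, 16, 26, 55, 90, 120]
223 [125, 125, 125, 124, 121, 112, 91, 71, 48, 26, 18, 18, 16, 15, 16, 14, 18, 27, 54, 90]
224 [128, 126, 121, 112, 92, 71, 49, 28, 20, 14, 15, 14, 14, 18, 20, 17, 14, 15, 27, 56]
225 [121, 113, 92, 71, 49, 29, 20, 16, 16, 13, 16, 17, 31, 42, 54, 39, 19, 12, 16, 25]
tip- [282.7 213.4]
tip-out [285.  215.6]
tip+ [277.2 207.9]
bot- [280.6 222.1]
bot+ [275.2 216.6]
botfar- [292.5 216.3]
top+ [276.2 200.9]
stub [273.9 214.3]
```

The sensor hangs about 5–6 mm ahead of the TCP, so I shift the tool 1.5 mm back and lower it to just above the rim.

Request:
send_rows --plan '[[[-0.15, 0, 1, 0, 0, 0], [-0.15, 0, 2, 0, 0, 0], [-0.15, 0, 3, 0, 0, 0], [-0.15, 0, 3.7, 0, 0, 0], [-0.15, 0, 3.7, 0, 0, 0], [-0.15, 0, 3.7, 0, 0, 0]]]'

```text
clock: 5.7
tool_pos: [0.4489, 0.0005, 0.0497]
orientation: [180.0, 0.0, 8.5]
force: [0.5, 0.2, -1.2]
opening: 0.0219
gripper_force: 30.0
```

Request:
send_rows --plan '[[[0, 0, 0.1, 0, 0, 0], [0, 0, 0.2, 0, 0, 0], [0, 0, 0.3, 0, 0, 0], [0, 0, 0.4, 0, 0, 0], [0, 0, 0.5, 0, 0, 0], [0, 0, 0.5, 0, 0, 0]]]'

```text
clock: 6.2
tool_pos: [0.4488, 0.0004, 0.0445]
orientation: [180.0, 0.0, 8.5]
force: [-0.4, 0.5, -0.4]
opening: 0.0218
gripper_force: 30.0
```

Request:
send_rows --plan '[[[0, 0, 0.1, 0, 0, 0], [0, 0, 0.2, 0, 0, 0], [0, 0, 0.3, 0, 0, 0], [0, 0, 0.3, 0, 0, 0]]]'

```text
clock: 6.53
tool_pos: [0.4487, 0.0004, 0.0413]
orientation: [180.0, 0.0, 8.5]
force: [0.2, 0.5, -0.7]
opening: 0.0217
gripper_force: 30.0
```

Request:
send_rows --plan '[[[0, 0, 0.1, 0, 0, 0], [0, 0, 0.2, 0, 0, 0], [0, 0, 0.3, 0, 0, 0], [0, 0, 0.3, 0, 0, 0]]]'

```text
clock: 6.87
tool_pos: [0.4487, 0.0004, 0.0383]
orientation: [180.0, 0.0, 8.5]
force: [0.9, -0.4, -0.9]
opening: 0.0219
gripper_force: 30.0
```

Request:
send_rows --plan '[[[0, 0, 0.1, 0, 0, 0], [0, 0, 0.2, 0, 0, 0], [0, 0, 0.28, 0, 0, 0], [0, 0, 0.28, 0, 0, 0]]]'

```text
clock: 7.2
tool_pos: [0.4488, 0.0004, 0.0356]
orientation: [180.0, 0.0, 8.5]
force: [0.6, 0.1, 0.0]
opening: 0.0218
gripper_force: 30.0
```

Request:
send_rows --plan '[[[0, 0, 0.03, 0, 0, 0], [0, 0, 0.06, 0, 0, 0], [0, 0, 0.06, 0, 0, 0]]]'

```text
clock: 7.45
tool_pos: [0.4489, 0.0005, 0.0351]
orientation: [-180.0, -0.0, 8.5]
force: [0.4, -0.9, -0.0]
opening: 0.0218
gripper_force: 30.0
```

Request:
send_rows --plan '[[[0, 0, 0.03, 0, 0, 0], [0, 0, 0.03, 0, 0, 0]]]'

```text
clock: 7.62
tool_pos: [0.4489, 0.0005, 0.0348]
orientation: [180.0, -0.0, 8.5]
force: [-0.4, 0.3, -0.8]
opening: 0.022
gripper_force: 30.0
```

Request:
send_rows --plan '[[[0, 0, 0, 0, 0, 0], [0, 0, 0, 0, 0, 0], [0, 0, 0, 0, 0, 0], [0, 0, 0, 0, 0, 0], [0, 0, 0, 0, 0, 0], [0, 0, 0, 0, 0, 0]]]' --fingers 0.5

```text
clock: 8.12
tool_pos: [0.4489, 0.0005, 0.0349]
orientation: [-180.0, -0.0, 8.5]
force: [-0.1, 0.2, 0.4]
opening: 0.0434
gripper_force: 0.0
```

Request:
send_rows --plan '[[[0, 0, -1, 0, 0, 0], [0, 0, -3, 0, 0, 0], [0, 0, -6, 0, 0, 0], [0, 0, -9, 0, 0, 0], [0, 0, -11, 0, 0, 0], [0, 0, -11, 0, 0, 0]]]'

```text
clock: 8.62
tool_pos: [0.4514, 0.0012, 0.1492]
orientation: [-179.9, -0.4, 8.5]
force: [0.8, -0.5, 0.7]
opening: 0.0434
gripper_force: 0.0
```

```bash
python3 - <<'E'
from m import *
import pickle
t=ctrl.snapshot("top");s=ctrl.snapshot("side");pickle.dump(s,open("s6.pkl","wb"));save(s,"c6.png",(250,175,325,245),8)
o=ctrl.get_obs();print(o["clock"],o["tool_pos"],o["orientation"],o["force"])
q=np.array([.4547,.0012,0]);y=np.radians(8.5);ex=np.array([np.cos(y),np.sin(y),0]);ey=np.array([-np.sin(y),np.cos(y),0])
for z in(.0081,.060):
  for a,b in((-18,-11),(-18,11),(18,11),(18,-11)): print(z,(a,b),((proj(s,q+[0,0,z]+a/1e3*ex+b/1e3*ey)+.5-[250,175])*8).round())
q=q+.053*ex+.005*ey
for a,b in((-12,-7),(-12,7),(12,7),(12,-7)):print("tab",(a,b),((proj(s,q+[0,0,.098]+a/1e3*ex+b/1e3*ey)+.5-[250,175])*8).round())
E
```

```text
8.7167 [0.44916829 0.00072086 0.14555322] [-1.79950450e+02 -1.20779135e-01  8.47016783e+00] [ 0.18525218  0.54164608 -0.03531092]
0.0081 (-18, -11) [240. 500.]
0.0081 (-18, 11) [199. 456.]
0.0081 (18, 11) [291. 411.]
0.0081 (18, -11) [333. 453.]
0.06 (-18, -11) [249. 383.]
0.06 (-18, 11) [206. 339.]
0.06 (18, 11) [301. 294.]
0.06 (18, -11) [344. 336.]
tab (-12, -7) [396. 199.]
tab (-12, 7) [367. 173.]
tab (12, 7) [429. 145.]
tab (12, -7) [458. 170.]
```

View pics/c6.png

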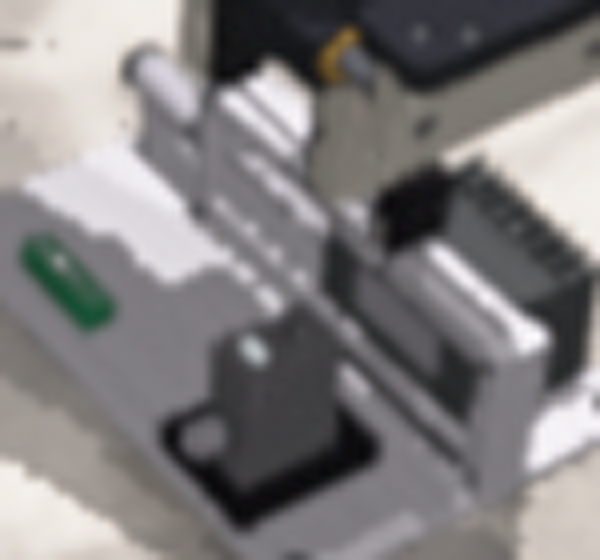

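The sensor (275,410) stands upright in the pocket with its stub to the robot, and its outline agrees with the predicted one. The shutter's black tab is at (414,205). Next I go above the tab and descend.

Request:
send_rows --plan '[[[2, -0.2, 0, 0, 0, 0], [4, -0.4, 0, 0, 0, 0], [5.6, -0.5, 0, 0, 0, 0], [5.6, -0.5, 1.5, 0, 0, 0], [5.6, -0.5, 3, 0, 0, 0], [5.6, -0.5, 4.5, 0, 0, 0], [5.6, -0.5, 5.2, 0, 0, 0], [5.6, -0.5, 5.2, 0, 0, 0]]]'

```text
clock: 9.38
tool_pos: [0.5017, 0.013, 0.0903]
orientation: [179.9, 0.3, 8.5]
force: [-1.0, -0.3, 0.9]
opening: 0.0437
gripper_force: 0.0
```

Request:
send_rows --plan '[[[0, 0, 0.4, 0, 0, 0], [0, 0, 0.8, 0, 0, 0], [0, 0, 1.2, 0, 0, 0], [0, 0, 1.6, 0, 0, 0], [0, 0, 1.6, 0, 0, 0], [0, 0, 1.6, 0, 0, 0]]]'

```text
clock: 9.88
tool_pos: [0.5034, 0.0136, 0.0769]
orientation: [180.0, 0.0, 8.5]
force: [-0.5, -0.5, -0.1]
opening: 0.0439
gripper_force: 0.0
```

```bash
python3 - <<'E'
from m import *
import pickle
s=ctrl.snapshot("side");pickle.dump(s,open("s7.pkl","wb"));save(s,"c7.png",(270,160,330,220),10)
o=ctrl.get_obs();print(o["clock"],o["tool_pos"],o["orientation"],o["force"])
E
```

```text
9.9333 [0.50362971 0.01368961 0.07704109] [ 1.79999465e+02 -1.57627057e-02  8.48181844e+00] [-0.15560053 -0.3420016   0.66127415]
```

View pics/c7.png

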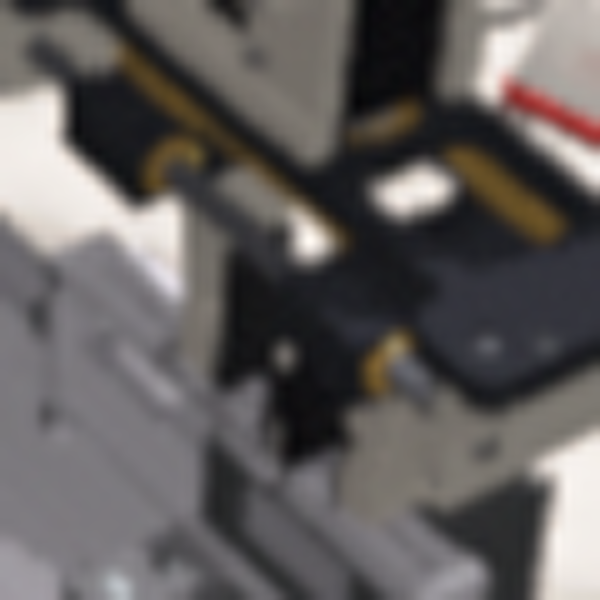

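The tab (310,410) sits between the far finger (215,320) and the near finger (370,450), so I pinch it.

Request:
send_rows --plan '[[[0, 0, 0, 0, 0, 0], [0, 0, 0, 0, 0, 0], [0, 0, 0, 0, 0, 0], [0, 0, 0, 0, 0, 0]]]' --fingers 0.23

```text
clock: 10.27
tool_pos: [0.5036, 0.0137, 0.077]
orientation: [-180.0, -0.0, 8.5]
force: [-0.4, -0.9, -0.2]
opening: 0.0233
gripper_force: 0.0
```

Request:
send_rows --plan '[[[0, 0, 0, 0, 0, 0], [0, 0, 0, 0, 0, 0], [0, 0, 0, 0, 0, 0], [0, 0, 0, 0, 0, 0], [0, 0, 0, 0, 0, 0], [0, 0, 0, 0, 0, 0]]]' --fingers 0.08

```text
clock: 10.77
tool_pos: [0.5035, 0.014, 0.0769]
orientation: [-180.0, -0.0, 8.5]
force: [-2.0, 5.9, 1.5]
opening: 0.0137
gripper_force: 30.0
```

The tab is held at shut: the 5.9 N in +y is the closed stop. I now slide it 25 mm along the jig's +y, which is the tool's −y.

Request:
send_rows --plan '[[[0, -0.3, 0, 0, 0, 0], [0, -0.7, 0, 0, 0, 0], [0, -1.1, 0, 0, 0, 0], [0, -1.5, 0, 0, 0, 0], [0, -1.8, 0, 0, 0, 0], [0, -2.1, 0, 0, 0, 0], [0, -2.35, 0, 0, 0, 0], [0, -2.35, 0, 0, 0, 0]]]'

```text
clock: 11.43
tool_pos: [0.5001, 0.036, 0.0769]
orientation: [179.9, 0.0, 8.5]
force: [3.2, -7.7, 0.6]
opening: 0.0135
gripper_force: 30.0
```

Request:
send_rows --plan '[[[0, -0.1, 0, 0, 0, 0], [0, -0.2, 0, 0, 0, 0], [0, -0.2, 0, 0, 0, 0], [0, -0.2, 0, 0, 0, 0], [0, -0.2, 0, 0, 0, 0]]]'

```text
clock: 11.85
tool_pos: [0.4998, 0.0376, 0.0769]
orientation: [179.9, 0.0, 8.5]
force: [2.8, -8.6, -0.3]
opening: 0.0138
gripper_force: 30.0
```

```bash
python3 - <<'E'
from m import *
s=ctrl.snapshot("side");save(s,"c8.png",(250,165,325,240),8)
o=ctrl.get_obs();print({k:o[k] for k in("clock","tool_pos","orientation","force","opening","gripper_force","qvel")})
d=o["tool_pos"]-np.array([.5035,.0140,.0769]);y=np.radians(8.5);print("travel mm",1e3*(d@[-np.sin(y),np.cos(y),0]))
E
```

```text
{'clock': 11.9, 'tool_pos': array([0.49983322, 0.03758696, 0.07691602]), 'orientation': array([1.79883079e+02, 3.14563694e-02, 8.48824797e+00]), 'force': array([ 3.42351477, -8.52010641,  0.53344988]), 'opening': 0.0138140294469927, 'gripper_force': 30.003572702407837, 'qvel': array([ 0.01317773, -0.01598344, -0.01377632, -0.03450249, -0.09308935,
        0.06942164])}
travel mm 23.869857929910648
```

View pics/c8.png

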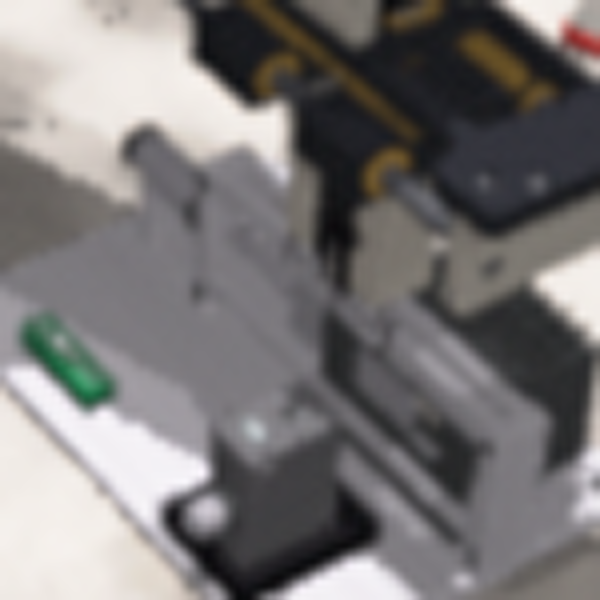

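The sensor (275,470) still stands in the pocket, the tab is held between the fingers near (340,250), and part of the window is uncovered. Travel is about 23.5 mm by pose and by spring force (9.2 N), so I add 1.2 mm and settle.

Request:
send_rows --plan '[[[0, -0.06, 0, 0, 0, 0], [0, -0.12, 0, 0, 0, 0], [0, -0.12, 0, 0, 0, 0], [0, -0.12, 0, 0, 0, 0], [0, -0.12, 0, 0, 0, 0], [0, -0.12, 0, 0, 0, 0], [0, -0.12, 0, 0, 0, 0], [0, -0.12, 0, 0, 0, 0]]]'

```text
clock: 12.57
tool_pos: [0.4997, 0.0387, 0.0769]
orientation: [179.9, 0.0, 8.5]
force: [2.7, -8.2, -0.8]
opening: 0.0136
gripper_force: 30.0
```

```bash
python3 - <<'E'
from m import *
o=ctrl.get_obs();d=o["tool_pos"]-np.array([.5035,.0140,.0769]);y=np.radians(8.5);n=[-np.sin(y),np.cos(y),0]
t=1e3*(d@n);f=-o["force"]@n;print("travel",t,"force",f,o["clock"],o["gripper_force"])
if 23<t<27 and 8<f<11: print(ctrl.close_job())
E
```

```text
travel 25.02066853463459 force 8.540189609008241 12.5667 30.003792643547058
the job is handed in; nothing more can be done
None
```

I handed the job in at 12.6 s: the sensor stands released in the pocket with its lens to the window, and the shutter is held at about 25 mm (half travel) against its spring, though no verdict came back.

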